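Used syringe through the sharps bin flap

TASK

A used syringe has been left lying on the loading ledge of the locked sharps bin. Used sharps are never picked up: slide the black catch on the bin's roof fully outward to unlock the flap, push the syringe along the ledge with the fingertips so that it goes in under the flap and drops into the bin, take the fingers away so that the flap swings shut behind it, and slide the catch fully back to lock the bin. Only touch and push, without pinching or lifting anything, and leave the things standing round the bin where they are.

Things in the scene. Friction and masses are not known exactly. Their poses are not given: they have to be found in the camera images.
- sharps_bin: bench sharps bin: hollow yellow box (inner floor z = 7 mm) with red lid, 184 x 216 mm over its steel bracket, 183 mm high, fixed. Origin: centre of its underside, on the table. Own x points from its front (loading ledge) to its back, y to its left seen from the front, z up; all bin coordinates below are in this frame, mm
- ledge_edge (a point): middle of the loading ledge's inner edge, on its surface: bin (-19, 0, 142); axes as the bin's. The ledge is a flat shelf, z = 142, from x = -91 (open front, rolled lip 3 mm high) to x = -19, where the mouth begins, between side cheeks with inner faces at y = -74 and +74, top at z = 155, rising to 180 near the hood
- roof_edge (a point): middle of the front edge of the hood's roof, on its top: bin (12, 0, 182.5). The closed hood runs from here to x = 92 over the full width; its roof is flat. A vertical finger pushing along the ledge can follow the part until it meets this edge, 31 mm past the ledge's inner edge
- flap (a joint): white flap closing the mouth between the cheeks; hinge line at bin x = 20, z = 172, under the roof's front edge; it slopes down to meet the ledge's inner edge. 0 = shut, grows as its lower edge swings inward (rad, up to 1.1). Light, weighted to fall shut when let go; a part pushed against it opens it with under 0.1 N unless locked. The part drops in once most of it is past the ledge's inner edge
- catch (a joint): black ribbed catch on the hood's roof, left side; slides along the bin's y. 0 = locked, 0.022 = fully outward (to the bin's left, +y), unlocked (m). Friction about 1 N; stays where left. Locked, its bolt stands behind the flap, which then cannot be pushed open; if it is slid back while the flap is still open, the bolt gets in front and keeps the flap from closing
- catch_tab (a point): top centre of the catch's ridge: 30 mm long along bin x, 10 thick along y, standing 16.5 above the roof (on a 3 mm foot 18 wide along y). Moves with the catch: bin (36, 60, 199) locked, (36, 82, 199) unlocked. Push its right face towards +y to unlock, its left face towards -y to lock
- syringe: 10 ml syringe without needle, 12 to 23 g, 126 mm long, lying on the ledge, its length roughly along the bin's y. Barrel 17 mm thick, 26 mm wide finger flange 34 mm from the origin. Origin: middle of its length, on the surface it lies on; own x along it to the plunger end, z up. Weight centre about 13 mm from the origin towards the nozzle (-x)
- dish: closed petri dish, 60 mm across, 16 mm high, on the table beside the bin, on its right; origin at its underside's centre; leave it
- small_bottle: small reagent bottle with red cap, 36 mm across, 64 mm high, on the table in front of the bin; origin at its underside's centre; leave it
Mind the look-alikes: they are no part of the job. What is shaped like the syringe but blue or orange is not meant.

How it is judged:
On the way, in this order (a step that is already met when the one before it is completed fails the run):
1. the catch is slid outward, unlocking the flap, with the syringe still on the ledge (value of joint catch above 0.018 m and z of syringe in the frame of sharps_bin above 0.135 m), for 0.1 s.
2. the syringe has gone in under the flap and dropped into the bin (z of syringe in the frame of sharps_bin below 0.11 m and x of syringe in the frame of sharps_bin between -0.08 and 0.085 m and y of syringe in the frame of sharps_bin between -0.095 and 0.095 m), for 0.2 s.
At the end, for the whole second after the job is handed in: the syringe lies at rest inside the bin (its origin below 110 mm, within the walls), the flap hangs shut (under 0.08 rad) and the catch is back within 4 mm of locked (all of step 2 and value of joint flap below 0.08 rad and value of joint catch below 0.004 m and linear speed of syringe below 0.03 m/s); the robot touches nothing.
It fails at once if the syringe is lifted (more than 30 mm above the ledge) (z of syringe in the frame of sharps_bin above 0.172 m).
It fails at once if the syringe is pinched or pressed hard (over 12 N) (contact force between the fingers and syringe above 12 N).
It fails at once if a bystander is moved more than 20 mm (distance of any of dish, small_bottle from where it was at the start of the episode above 0.02 m).
It also fails if it takes over 43 s, if anything falls off the work surface, if the arm or the gripper's body presses on something with over 40 N, if the wrist force passes 120 N, or if a joint passes its speed limit or range.

ROBOT

A 6-joint arm with a two-finger parallel gripper is mounted at the origin on the work surface; the furniture and walls round the work are solid. World frame = base frame: x ahead of the robot, y to its left, z up, the work surface at z = 0. Lengths are in m, angles in rad, forces in N, time in s.
With the tool pointing down it reaches from about 0.35 to 0.875 m from the base axis. Payload 15.5 kg.
Tool frame: the origin (TCP) lies on the mounting face of the last link; the fingertips stand 173 mm ahead of it and the grasp point (between the pads) lies 155 mm ahead of it (manip.finger_overhang is the distance from the TCP to the fingertips, in m); z points along the fingers, y is the direction in which the jaws open and shut (so a half turn about z gives the same grasp; the last joint's range is limited). The gripper opens to 85 mm and grips with 20 to 120 N. Pads are 22 mm wide; open, the fingers measure 114 mm over their backs; the gripper's body (76 mm by 85 mm) begins 54 mm behind the grasp point. The pads swing forward as they close: fully open they stand 13 mm farther back than shut.
Start: joints at [-1.256, 0.494, 1.345, -0, 1.302, -0.096], TCP at [0.25, -0.573, 0.405] pointing down, gripper open.
Joint ranges: [-2.91, 2.91], [-0.82, 2.16], [0.22, 2.67], [-1.22, 4.37], [0.12, 2.79], [-3.08, 3.08]. Speed limits (rad/s): [1.89, 1.89, 2.57, 3.01, 3.01, 3.01].

INTERFACE

Orientations are given as [roll, pitch, yaw] about the fixed x, y, z axes, in that order (R = Rz(yaw) Ry(pitch) Rx(roll)).
In Python, from plant import manip gives the robot as it stands.
- The arm moves only by the tool step_arm, never from a script. Its argument "series" is a list of rows, each a list of 7 numbers: the finger opening in mm, from 0 to 85.4, then the shift along the tool's x, y, z in units of 25 mm (1.0 is 25 mm), then the turn, a rotation vector about the tool's x, y, z in units of 6 degrees (1.0 is 6 degrees). A call has 1 to 5 rows; each row is the pose to reach, as a shift and turn from the pose commanded when the call began, along the tool's axes at that moment; what a row does not reach only later rows make up. A row lasts 1/12 s, in which the tool goes at most 41.7 mm and 7.16 degrees, less where a joint would pass 70% of its speed; a pose out of reach is approached as far as the arm can. A call with a gripper value outside its range is refused whole. The fingers move at their own pace and stop on an object; "force" is the grip in N (left out, the last holds). Time passes only in rows, so rows that repeat a pose let the fingers close. It gives the time, the measured TCP pose, the force and the opening at its end, in the units of the state.
- manip.get_obs(): the state, without advancing time (a new reading comes with each control period).
- manip.read_camera(name): name is "side" or "top"; returns a dict with "image" (384x512x3 uint8, red, green, blue), "mtx" (3x3 intrinsics, pixels), "dist" ([k1, k2, p1, p2, k3] as OpenCV has them; the pictures are not rectified), "world_from_camera" (4x4, takes a point from camera to world coordinates). Camera axes: x right, y down, z forward; pixel columns grow to the right and rows downward; lengths in m; the calibration is good to about 2 mm. A picture is of the moment at which its call begins. There is no depth.
- manip.job_done(): hands the job in, once; it reports no verdict.
The state is a dict: "t": time; "joints": joint angles; "dq": joint speeds; "joint_torque": joint torques, N m; "tool_pos": TCP position; "tool_rot": TCP orientation; "force": force on the tool from outside, world axes, zero at the start; "ft_torque": the same for the moment, N m; "finger_gap": finger opening in m.
Only numpy, scipy, OpenCV 4.12 (cv2) and the standard library are available. Lean on these libraries where they do the work, as an engineer would, in place of code of your own. Each camera call takes 0.05 s, during which the arm holds its last target.

## Working session

There is one attempt and no reset: what is moved stays moved. The work goes in short steps, Python scripts to look and compute and a tool call to move; the robot and the scene stay as the last step left them, time stands still between calls to the robot, and variables do not carry over. Pictures are saved under pics/ and viewed, and the job is handed in when it is done.

Besides the shell and the picture viewer there is one more tool, called after "Call:" by a JSON object that holds its "fn" and its "kwargs". step_arm: Moves the arm, as the interface text tells. Its arguments: {"type":"object","properties":{"series":{"type":"array","items":{"type":"array","items":{"type":"number"}}},"force":{"type":"number"}},"required":["series"]}

```bash
mkdir -p pics; cat > h.py <<'E'
from plant import manip
import numpy as np, cv2
from scipy.spatial.transform import Rotation as R
def cam(n,path=None):
    c=manip.read_camera(n)
    if path: cv2.imwrite(path,c["image"][:,:,::-1])
    np.savez(f"{n}.npz",**{k:np.array(v) for k,v in c.items()})
    return c
def ray(c,uv):
    p=cv2.undistortPoints(np.array([[uv]],float),c["mtx"],c["dist"])[0,0]
    T=c["world_from_camera"]; return T[:3,3],T[:3,:3]@np.array([p[0],p[1],1])
def atz(c,uv,z):
    o,d=ray(c,uv); return o+d*(z-o[2])/d[2]
def proj(c,P):
    T=np.linalg.inv(c["world_from_camera"]); 
    return cv2.projectPoints(np.array(P,float).reshape(-1,3),cv2.Rodrigues(T[:3,:3])[0],T[:3,3],c["mtx"],c["dist"])[0][:,0]
E
python3 - <<'E'
from h import *
for n in("top","side"):
    c=cam(n,f"pics/{n}0.png"); print(c["world_from_camera"],c["mtx"][0,0])
print(manip.get_obs())
E
```

```text
[[ 0.02062106 -0.98311124  0.18184352  0.22363873]
 [-0.99908631 -0.02707296 -0.03306967  0.32534737]
 [ 0.0374342  -0.18099544 -0.98277125  1.24961246]
 [ 0.          0.          0.          1.        ]] 486.81275981306453
[[ 9.99884735e-01 -6.93990141e-03  1.35038503e-02  4.23419790e-01]
 [-1.51811956e-02 -4.69759033e-01  8.82664139e-01 -4.74278151e-01]
 [ 2.17953536e-04 -8.82767404e-01 -4.69810242e-01  5.49010090e-01]
 [ 0.00000000e+00  0.00000000e+00  0.00000000e+00  1.00000000e+00]] 375.22374257055884
{'t': 0.1, 'joints': array([-1.25550487e+00,  4.94140880e-01,  1.34605541e+00,  2.07272920e-05,
        1.30249203e+00, -9.54849657e-02]), 'dq': array([ 0.00050123, -0.00193961, -0.00029748, -0.00161256,  0.00099872,
        0.00067585]), 'joint_torque': array([ 2.80139444e-03, -8.83585882e+01, -3.84563363e+01, -6.81819529e-05,
        5.11341146e-03, -1.01705524e-05]), 'tool_pos': array([ 0.24955135, -0.57288106,  0.4041521 ]), 'tool_rot': array([-3.14050388e+00, -1.24350049e-04,  4.10770852e-01]), 'force': array([-0.72396913,  0.61122744,  0.00461714]), 'ft_torque': array([-0.03612233,  0.05330095, -0.00389298]), 'finger_gap': 0.08531109134775344}
```

View pics/top0.png

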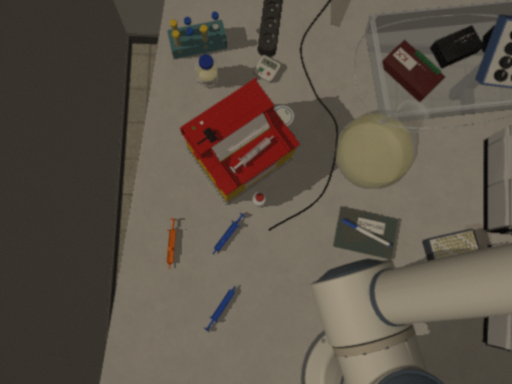

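View pics/side0.png

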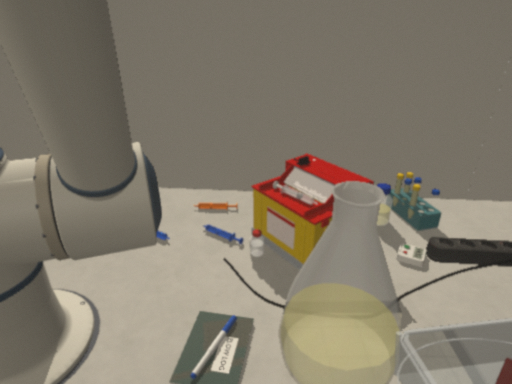

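```bash
python3 - <<'E'
import cv2
a=cv2.imread("pics/top0.png")[75:215,165:315]; cv2.imwrite("pics/top0c.png",cv2.resize(a,(750,600)[:2] if 0 else (640,597),interpolation=cv2.INTER_CUBIC))
a=cv2.imread("pics/side0.png")[145:265,240:380]; cv2.imwrite("pics/side0c.png",cv2.resize(a,(700,600),interpolation=cv2.INTER_CUBIC))
E
```

```text
(no output)
```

View pics/top0c.png

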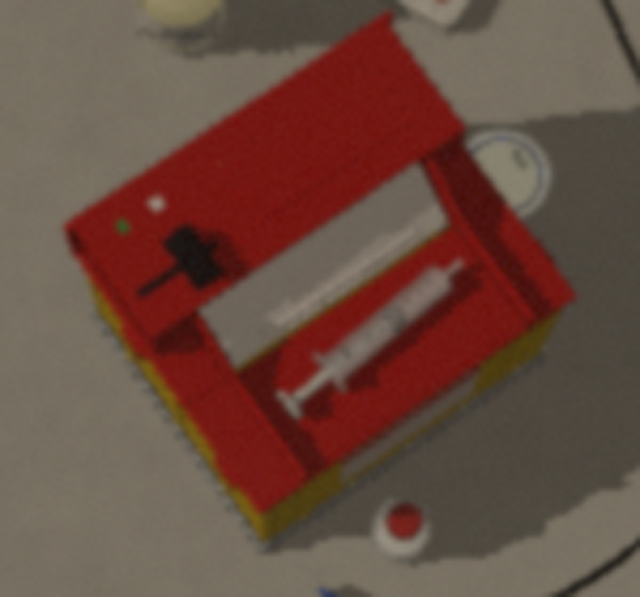

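View pics/side0c.png

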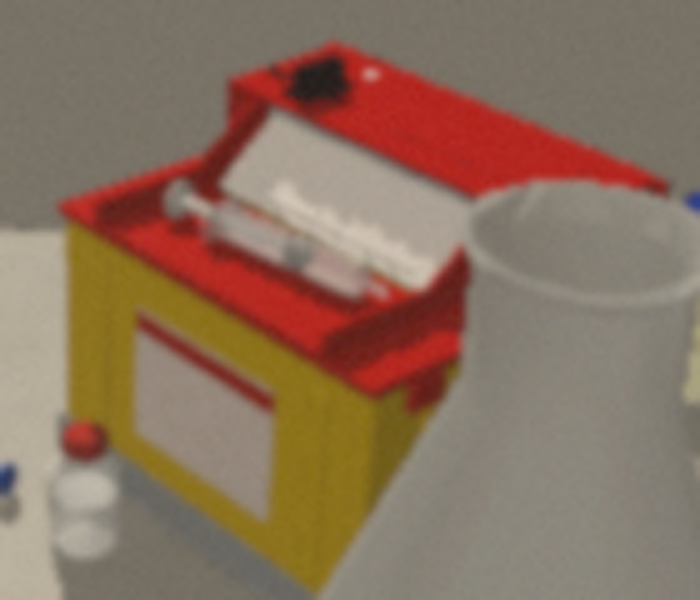

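```bash
cat > fit.py <<'E'
from h import *
from scipy.optimize import least_squares
L=lambda n:dict(np.load(n+".npz"))
T,S=L("top"),L("side")
t=lambda u,v:(165+(u+.5)/4.267-.5,75+(v+.5)/4.264-.5); s=lambda u,v:(240+(u+.5)/5-.5,145+(v+.5)/5-.5)
# (cam, uv, bin pt (y code: w = half width))
D=[(T,t(237,370),(-19,74,142)),(T,t(447,228),(-19,-74,142)),(T,t(67,228),(92,'w',182.5)),(T,t(388,12),(92,'-w',182.5)),
(T,t(465,130),(12,'-w',182.5)),(T,t(193,255),(36,60,199)),
(S,s(222,188),(-19,74,142)),(S,s(425,288),(-19,-74,142)),(S,s(230,80),(12,'w',182.5)),(S,s(335,42),(92,'w',182.5)),(S,s(320,72),(36,60,199))]
def pts(p):
    B=[]
    for _,_,b in D:
        y=p[3] if b[1]=='w' else -p[3] if b[1]=='-w' else b[1]/1e3
        B.append((b[0]/1e3,y,b[2]/1e3))
    B=np.array(B); c,q=np.cos(p[2]),np.sin(p[2])
    return np.c_[p[0]+c*B[:,0]-q*B[:,1],p[1]+q*B[:,0]+c*B[:,1],B[:,2]]
def res(p):
    W=pts(p); return np.concatenate([proj(d[0],w)[0]-d[1] for d,w in zip(D,W)])
if __name__=="__main__":
    f=least_squares(res,[0.62,0.33,0.5,0.1],loss="soft_l1"); print(f.x,np.degrees(f.x[2])); print(f.fun.reshape(-1,2).round(1))
    np.save("bin.npy",f.x[:3])
    p=f.x; c,q=np.cos(p[2]),np.sin(p[2])
    def tobin(P): d=P[:2]-p[:2]; return np.array([c*d[0]+q*d[1],-q*d[0]+c*d[1]])*1e3
    for n,uv,z in [("plunger",t(288,402),.150),("nozzle",t(463,265),.150),("flange",t(330,368),.150),("bottle",t(405,520),.064),("dish",t(507,172),.016)]: 
        P=atz(T,uv,z);print(n,P.round(4),tobin(P).round(1))
    for n,uv,z in [("plunger",s(180,200),.150),("nozzle",s(388,291),.150)]: print(n,tobin(atz(S,uv,z)).round(1))
E
python3 fit.py
```

```text
[0.55947668 0.30776301 0.63751314 0.10388163] 36.52681243942437
[[-0.9  1.2]
 [ 1.1 -0.1]
 [-0.2 -1.6]
 [-1.1  0.4]
 [ 1.  -0.3]
 [-0.  -1.1]
 [-2.2  0. ]
 [ 1.6  3.7]
 [-1.7 -0.3]
 [ 0.3  0.1]
 [-0.2 -1.7]]
plunger [0.484  0.3255 0.15  ] [-50.1  59.1]
nozzle [0.5644 0.2311 0.15  ] [-41.7 -64.5]
flange [0.5037 0.3031 0.15  ] [-47.6  29.4]
bottle [0.4361 0.2557 0.064 ] [-130.1   31.6]
dish [0.667  0.1928 0.016 ] [  18.  -156.4]
plunger [-50.   61.1]
nozzle [-35.4 -62. ]
```

```bash
cat > ov.py <<'E'
from fit import *
p=np.load("bin.npy")
def w(b):
    b=np.array(b,float)/1e3; c,q=np.cos(p[2]),np.sin(p[2]); return np.c_[p[0]+c*b[:,0]-q*b[:,1],p[1]+q*b[:,0]+c*b[:,1],b[:,2]]
polys=[[(-19,74,142),(-19,-74,142),(20,-74,172),(20,74,172)],[(12,104,182.5),(92,104,182.5),(92,-104,182.5),(12,-104,182.5)],
[(-91,74,142),(-19,74,142),(-19,-74,142),(-91,-74,142)],[(21,55,199),(51,55,199),(51,65,199),(21,65,199)]]
for n,c,(x0,y0,x1,y1) in(("top",T,(165,75,315,215)),("side",S,(240,145,380,265))):
    k=4; im=cv2.resize(c["image"][y0:y1,x0:x1,::-1],None,fx=k,fy=k,interpolation=cv2.INTER_CUBIC)
    for P in polys:
        q=((proj(c,w(P))-(x0,y0)+.5)*k).astype(int); cv2.polylines(im,[q.reshape(-1,1,2)],True,(255,255,0),1)
    cv2.imwrite(f"pics/ov_{n}.png",im)
print("flask base side",atz(S,(335,384),0),"top flask centre z .1",atz(T,(373,150),.05), atz(S,(358,195),.25),atz(S,(358,195),.2))
E
python3 ov.py
```

```text
flask base side [ 0.55537771 -0.08441878  0.        ] top flask centre z .1 [ 0.56800133 -0.03474638  0.05      ] [0.60475014 0.08463057 0.25      ] [0.63507192 0.17809041 0.2       ]
```

View pics/ov_top.png

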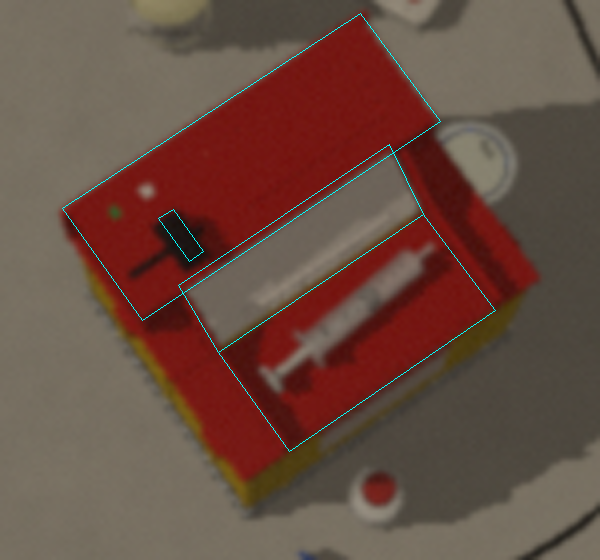

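View pics/ov_side.png

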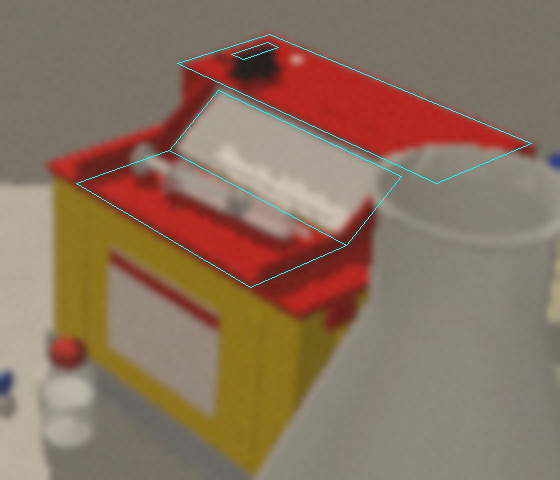

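```bash
cat > st.py <<'E'
from h import *
import sys
p=np.load("bin.npy"); c,q=np.cos(p[2]),np.sin(p[2])
o=manip.get_obs(); Rm=R.from_euler("xyz",o["tool_rot"]).as_matrix()
off=manip.finger_overhang-.003
d=o["tool_pos"]-[p[0],p[1],0]
print("t",o["t"],"gap",round(o["finger_gap"]*1e3,1),"F",o["force"].round(2),"j",o["joints"].round(2))
print("bin pos of tip",(np.array([c*d[0]+q*d[1],-q*d[0]+c*d[1],d[2]-off])*1e3).round(1),"rot",o["tool_rot"].round(4),manip.finger_overhang)
G=R.from_euler("xyz",[np.pi,0,p[2]]).as_matrix(); print("turn",(np.degrees(R.from_matrix(Rm.T@G).as_rotvec())/6).round(3))
for a in sys.argv[1:]:
    x,y,z=[float(v)/1e3 for v in a.split(",")]
    W=np.array([p[0]+c*x-q*y,p[1]+q*x+c*y,z+off]); print(a,W.round(3),"shift",(Rm.T@(W-o["tool_pos"])/.025).round(2))
E
python3 st.py 36,90,230
```

```text
t 0.1 gap 85.3 F [-0.72  0.61  0.  ] j [-1.26  0.49  1.35  0.    1.3  -0.1 ]
bin pos of tip [-773.2 -523.2  233.8] rot [-3.1405e+00 -1.0000e-04  4.1080e-01] 0.1734
turn [-1.000e-02 -2.000e-03 -2.165e+00]
36,90,230 [0.535 0.402 0.4  ] shift [ 26.03 -31.18   0.19]
```

Call:
{"fn": "step_arm", "kwargs": {"series": [[50,12.5,-13.7,-7,0,0,-1.0],[50,12.5,-13.7,-7,0,0,-2.17],[50,12.5,-13.7,-7,0,0,-2.17],[50,12.5,-13.7,-7,0,0,-2.17],[50,12.5,-13.7,-7,0,0,-2.17]]}}

```text
t: 0.52
tool_pos: [0.3126, -0.3867, 0.4785]
tool_rot: [-3.141, -0.0, 0.638]
force: [1.1, -0.8, 0.4]
finger_gap: 0.05
```

```bash
python3 st.py 36,62,300
```

```text
t 0.5167 gap 50.0 F [ 1.1  -0.78  0.39] j [-1.01  0.24  1.54  0.    1.36 -0.08]
bin pos of tip [-611.7 -411.1  308.1] rot [-3.1409e+00 -1.0000e-04  6.3770e-01] 0.1734
turn [-0.007 -0.001  0.002]
36,62,300 [0.552 0.379 0.47 ] shift [ 25.91 -18.92   0.34]
```

Call:
{"fn": "step_arm", "kwargs": {"series": [[50,25.9,-18.9,-1,0,0,0],[50,25.9,-18.9,-1,0,0,0],[50,25.9,-18.9,-1,0,0,0],[50,25.9,-18.9,-1,0,0,0],[50,25.9,-18.9,-1,0,0,0]]}}

```text
t: 0.93
tool_pos: [0.3744, -0.1878, 0.4848]
tool_rot: [-3.142, -0.0, 0.638]
force: [2.2, -0.6, 0.9]
finger_gap: 0.0501
```

Call:
{"fn": "step_arm", "kwargs": {"series": [[50,19,-13.9,0,0,0,0],[50,19,-13.9,0,0,0,0],[50,19,-13.9,0,0,0,0],[50,19,-13.9,0,0,0,0],[50,19,-13.9,0,0,0,0]]}}

```text
t: 1.35
tool_pos: [0.4362, 0.0114, 0.4848]
tool_rot: [3.142, 0.0, 0.638]
force: [1.2, -1.5, 0.6]
finger_gap: 0.0499
```

```bash
python3 st.py 36,62,300
```

```text
t 1.35 gap 49.9 F [ 1.23 -1.47  0.58] j [-0.11  0.14  1.65 -0.    1.35  0.82]
bin pos of tip [-275.4 -164.8  314.4] rot [3.1415 0.     0.638 ] 0.1734
turn [0.    0.    0.004]
36,62,300 [0.552 0.379 0.47 ] shift [12.46 -9.07  0.57]
```

Call:
{"fn": "step_arm", "kwargs": {"series": [[50,12.46,-9.07,0,0,0,0],[50,12.46,-9.07,0,0,0,0],[50,12.46,-9.07,0,0,0,0],[50,12.46,-9.07,0,0,0,0],[50,12.46,-9.07,0,0,0,0]]}}

```text
t: 1.77
tool_pos: [0.4986, 0.2103, 0.4846]
tool_rot: [-3.142, 0.0, 0.638]
force: [0.9, -1.5, 0.8]
finger_gap: 0.0501
```

Call:
{"fn": "step_arm", "kwargs": {"series": [[50,4.15,-3.0,0,0,0,0],[50,4.15,-3.0,0,0,0,0],[50,4.15,-3.0,1,0,0,0],[50,4.15,-3.0,2,0,0,0],[50,4.15,-3.0,3,0,0,0]]}}

```text
t: 2.18
tool_pos: [0.5374, 0.3327, 0.4077]
tool_rot: [-3.141, -0.0, 0.641]
force: [-0.2, -0.2, 0.1]
finger_gap: 0.05
```

```bash
python3 st.py 36,62,190; python3 - <<'E'
from h import *
for n,(x0,y0,x1,y1) in(("top",(140,60,300,210)),("side",(230,90,390,230))):
    c=cam(n); cv2.imwrite(f"pics/{n}1.png",cv2.resize(c["image"][y0:y1,x0:x1,::-1],None,fx=4,fy=4,interpolation=cv2.INTER_CUBIC))
E
```

```text
t 2.1833 gap 50.0 F [-0.15 -0.22  0.11] j [0.46 0.5  1.32 0.   1.32 1.39]
bin pos of tip [ -2.9  33.2 237.3] rot [-3.1412e+00 -1.0000e-04  6.4060e-01] 0.1734
turn [-0.004 -0.001  0.03 ]
36,62,190 [0.552 0.379 0.36 ] shift [ 1.56 -1.15  1.89]
```

View pics/side1.png

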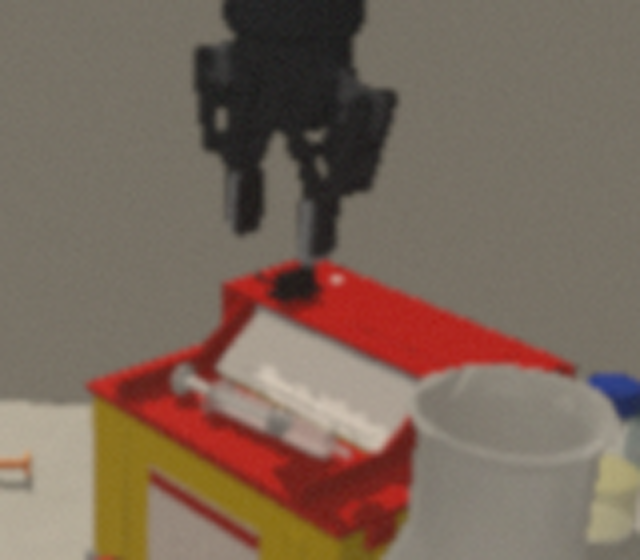

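View pics/top1.png

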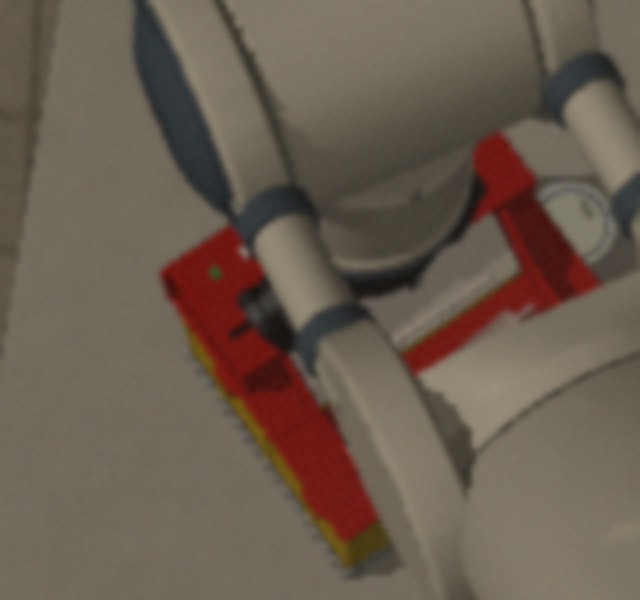

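Call:
{"fn": "step_arm", "kwargs": {"series": [[50,1.5,-1.1,0.5,0,0,0],[50,1.5,-1.1,0.9,0,0,0],[50,1.5,-1.1,0.9,0,0,0]]}}

```text
t: 2.53
tool_pos: [0.5512, 0.3757, 0.3865]
tool_rot: [-3.141, 0.001, 0.639]
force: [0.2, -0.7, -0.6]
finger_gap: 0.0499
```

```bash
python3 st.py 36,62,190; python3 - <<'E'
from h import *
for n,(x0,y0,x1,y1) in(("side",(270,110,370,200)),):
    c=cam(n); cv2.imwrite(f"pics/{n}2.png",cv2.resize(c["image"][y0:y1,x0:x1,::-1],None,fx=6,fy=6,interpolation=cv2.INTER_CUBIC))
o=manip.get_obs();Rm=R.from_euler("xyz",o["tool_rot"]).as_matrix()
for y in(-.0395,-.025,.025,.0395):
  for z in (.1704,):
    P=o["tool_pos"]+Rm@[-.011,y,z]; print(y,(proj(c,P)[0]-(270,110)+.5)*6)
E
```

```text
t 2.5333 gap 49.9 F [ 0.23 -0.75 -0.62] j [0.51 0.57 1.25 0.   1.32 1.44]
bin pos of tip [ 33.8  59.5 216.1] rot [-3.1411e+00  9.0000e-04  6.3890e-01] 0.1734
turn [-0.004  0.009  0.013]
36,62,190 [0.552 0.379 0.36 ] shift [ 0.09 -0.1   1.04]
-0.0395 [116.25327046 225.63258288]
-0.025 [140.09154042 235.72252972]
0.025 [226.5398273  272.27867523]
0.0395 [252.92439239 283.42507672]
```

View pics/side2.png

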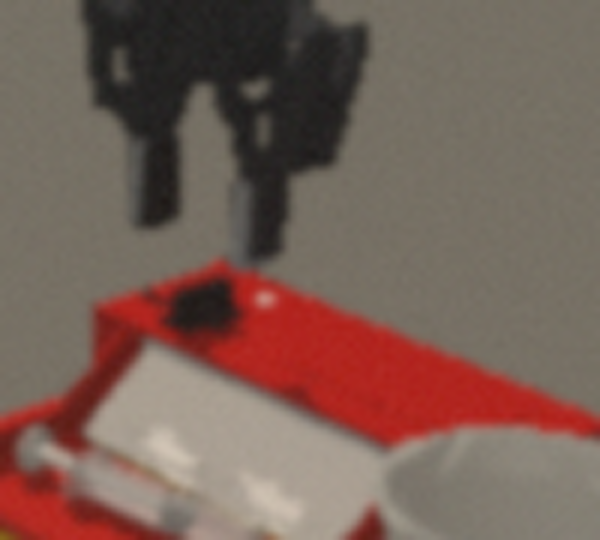

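Call:
{"fn": "step_arm", "kwargs": {"series": [[50,0.1,-0.1,0.6,0,0,0],[50,0.1,-0.1,1.1,0,0,0],[50,0.1,-0.1,1.1,0,0,0]]}}

```text
t: 2.83
tool_pos: [0.5512, 0.3769, 0.3593]
tool_rot: [-3.141, 0.002, 0.637]
force: [-0.2, -1.1, -1.2]
finger_gap: 0.0501
```

```bash
python3 st.py 36,102,189; python3 - <<'E'
from h import *
for n,(x0,y0,x1,y1) in(("side",(270,110,370,200)),):
    c=cam(n); cv2.imwrite(f"pics/{n}3.png",cv2.resize(c["image"][y0:y1,x0:x1,::-1],None,fx=6,fy=6,interpolation=cv2.INTER_CUBIC))
E
```

```text
t 2.8333 gap 50.1 F [-0.19 -1.15 -1.24] j [ 0.51  0.6   1.28 -0.    1.26  1.44]
bin pos of tip [ 34.5  60.5 188.9] rot [-3.1415e+00  1.9000e-03  6.3740e-01] 0.1734
turn [-0.001  0.019 -0.001]
36,102,189 [0.528 0.411 0.359] shift [ 0.06 -1.66 -0.01]
```

View pics/side3.png

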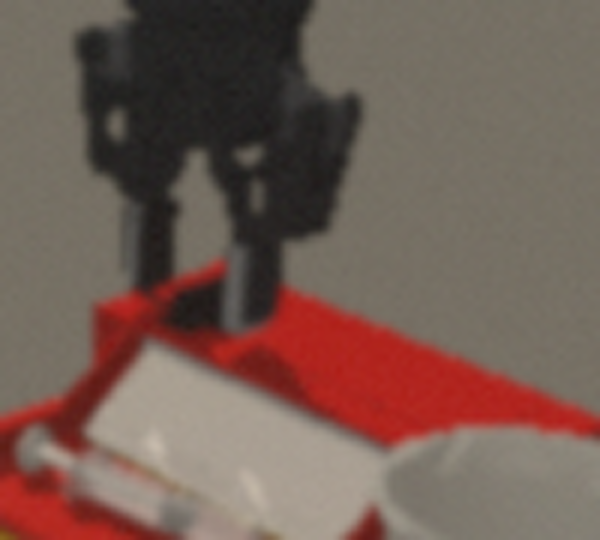

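Call:
{"fn": "step_arm", "kwargs": {"series": [[50,0.05,-0.4,0,0,0,0],[50,0.05,-0.8,0,0,0,0],[50,0.05,-1.1,0,0,0,0],[50,0.05,-1.3,0,0,0,0],[50,0.05,-1.5,0,0,0,0]]}}

```text
t: 3.3
tool_pos: [0.5296, 0.4096, 0.3603]
tool_rot: [3.141, -0.001, 0.639]
force: [0.0, -0.1, 0.1]
finger_gap: 0.05
```

Call:
{"fn": "step_arm", "kwargs": {"series": [[50,0,-0.1,0,0,0,0],[50,0,-0.15,0,0,0,0],[50,0,-0.15,0,0,0,0]]}}

```text
t: 3.55
tool_pos: [0.5281, 0.4117, 0.36]
tool_rot: [3.14, -0.0, 0.638]
force: [2.6, -3.7, 2.9]
finger_gap: 0.0498
```

```bash
python3 st.py 36,102,189; python3 - <<'E'
from h import *
for n,(x0,y0,x1,y1) in(("side",(270,110,370,200)),):
    c=cam(n); cv2.imwrite(f"pics/{n}4.png",cv2.resize(c["image"][y0:y1,x0:x1,::-1],None,fx=6,fy=6,interpolation=cv2.INTER_CUBIC))
E
```

```text
t 3.55 gap 49.8 F [ 2.58 -3.71  2.95] j [ 0.57  0.6   1.28 -0.    1.26  1.51]
bin pos of tip [ 36.7 102.2 189.6] rot [ 3.1403e+00 -2.0000e-04  6.3820e-01] 0.1734
turn [ 0.012 -0.002  0.006]
36,102,189 [0.528 0.411 0.359] shift [-0.03  0.01  0.02]
```

View pics/side4.png

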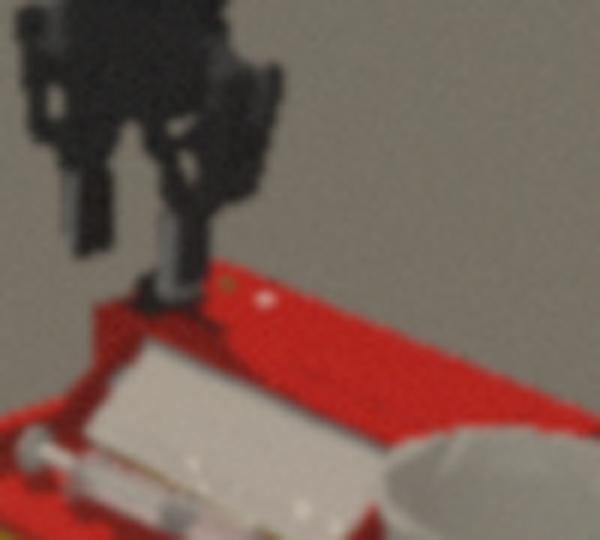

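Call:
{"fn": "step_arm", "kwargs": {"series": [[50,0,-0.08,0,0,0,0],[50,0,-0.08,0,0,0,0]]}}

```text
t: 3.77
tool_pos: [0.5278, 0.4123, 0.36]
tool_rot: [3.138, -0.0, 0.637]
force: [8.5, -13.1, 4.1]
finger_gap: 0.05
```

```bash
python3 st.py 36,95,189
```

```text
t 3.7667 gap 50.0 F [  8.51 -13.12   4.09] j [ 0.57  0.6   1.28 -0.    1.26  1.51]
bin pos of tip [ 36.7 102.9 189.6] rot [ 3.138e+00 -2.000e-04  6.374e-01] 0.1734
turn [ 0.034 -0.002 -0.001]
36,95,189 [0.532 0.406 0.359] shift [-0.03  0.31  0.02]
```

Call:
{"fn": "step_arm", "kwargs": {"series": [[50,0,0.3,0,0,0,0],[50,0,0.3,-1.5,0,0,0],[50,0,0.3,-2.5,0,0,0],[50,-1.5,1.3,-2.5,0,0,0],[50,-2.8,2.3,-2.5,0,0,0]]}}

```text
t: 4.18
tool_pos: [0.5055, 0.3287, 0.4236]
tool_rot: [3.141, -0.004, 0.64]
force: [0.6, -0.9, 0.2]
finger_gap: 0.0498
```

```bash
python3 st.py -82,0,190 -82,0,147
```

```text
t 4.1833 gap 49.8 F [ 0.58 -0.87  0.15] j [0.48 0.44 1.38 0.   1.32 1.41]
bin pos of tip [-31.   48.9 253.2] rot [ 3.1415 -0.0039  0.6401] 0.1734
turn [ 0.001 -0.037  0.025]
-82,0,190 [0.494 0.259 0.36 ] shift [-2.06  1.95  2.52]
-82,0,147 [0.494 0.259 0.317] shift [-2.06  1.95  4.24]
```

Call:
{"fn": "step_arm", "kwargs": {"series": [[50,-1.2,1.2,0,0,0,0],[50,-2.0,1.9,0,0,0,0],[50,-2.0,1.9,1.0,0,0,0],[50,-2.0,1.9,2.4,0,0,0],[50,-2.0,1.9,2.4,0,0,0]]}}

```text
t: 4.6
tool_pos: [0.4923, 0.2591, 0.3578]
tool_rot: [-3.139, 0.007, 0.637]
force: [-2.1, -0.5, -2.5]
finger_gap: 0.0495
```

```bash
python3 st.py -82,0,147; python3 - <<'E'
from h import *
for n,(x0,y0,x1,y1) in(("side",(240,110,380,240)),("top",(160,70,300,200))):
    c=cam(n); cv2.imwrite(f"pics/{n}5.png",cv2.resize(c["image"][y0:y1,x0:x1,::-1],None,fx=4.5,fy=4.5,interpolation=cv2.INTER_CUBIC))
E
```

```text
t 4.6 gap 49.5 F [-2.13 -0.55 -2.53] j [0.38 0.45 1.57 0.   1.13 1.31]
bin pos of tip [-82.9   0.9 187.4] rot [-3.1394  0.0068  0.6369] 0.1734
turn [-0.021  0.065 -0.005]
-82,0,147 [0.494 0.259 0.317] shift [0.05 0.04 1.62]
```

View pics/side5.png

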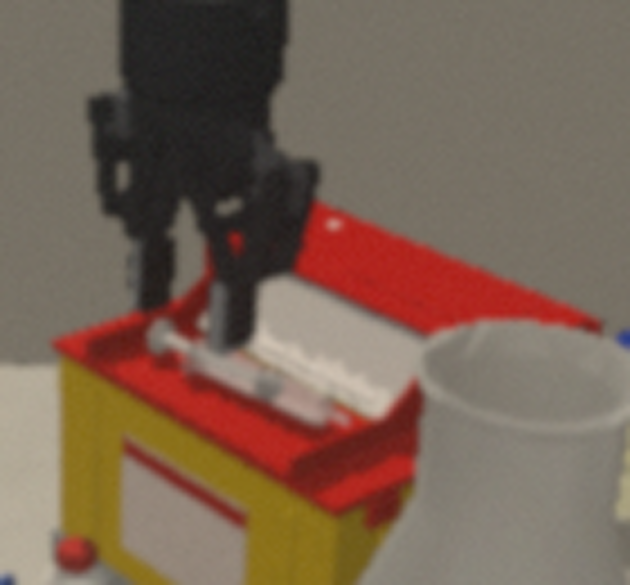

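View pics/top5.png

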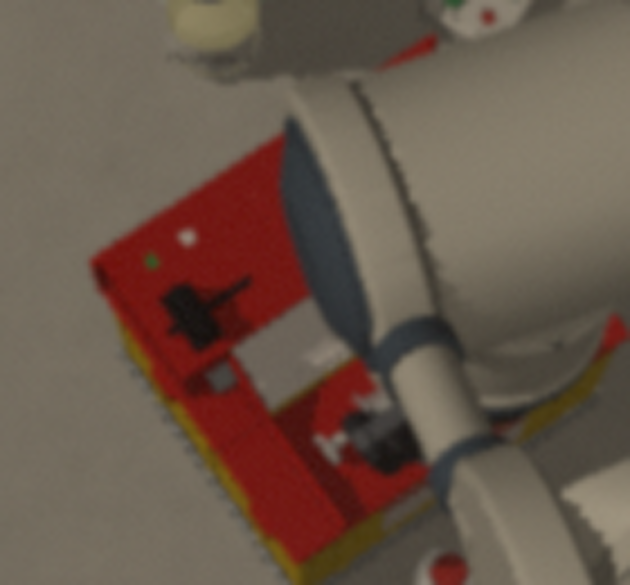

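Call:
{"fn": "step_arm", "kwargs": {"series": [[50,-0.1,0,0.5,0,0,0],[50,-0.1,0,1.0,0,0,0],[50,-0.1,0,1.4,0,0,0],[50,-0.1,0,1.4,0,0,0]]}}

```text
t: 5.03
tool_pos: [0.4917, 0.2591, 0.3269]
tool_rot: [-3.141, 0.001, 0.638]
force: [-0.4, -0.2, 0.0]
finger_gap: 0.0503
```

```bash
python3 st.py -82,0,147; python3 - <<'E'
from h import *
for n,(x0,y0,x1,y1) in(("side",(240,110,380,240)),("top",(160,70,300,200))):
    c=cam(n); cv2.imwrite(f"pics/{n}6.png",cv2.resize(c["image"][y0:y1,x0:x1,::-1],None,fx=4.5,fy=4.5,interpolation=cv2.INTER_CUBIC))
E
python3 st.py -82,0,147
```

```text
t 5.0333 gap 50.3 F [-0.39 -0.21  0.  ] j [0.38 0.49 1.61 0.   1.05 1.31]
bin pos of tip [-83.4   1.2 156.5] rot [-3.1413e+00  7.0000e-04  6.3850e-01] 0.1734
turn [-0.003  0.007  0.009]
-82,0,147 [0.494 0.259 0.317] shift [0.06 0.05 0.38]
t 5.1333 gap 49.8 F [-0.91 -0.97  0.65] j [0.38 0.49 1.61 0.   1.05 1.31]
bin pos of tip [-83.2   1.1 157.7] rot [ 3.1415e+00 -6.0000e-04  6.3830e-01] 0.1734
turn [ 0.001 -0.006  0.007]
-82,0,147 [0.494 0.259 0.317] shift [0.05 0.04 0.43]
```

View pics/side6.png

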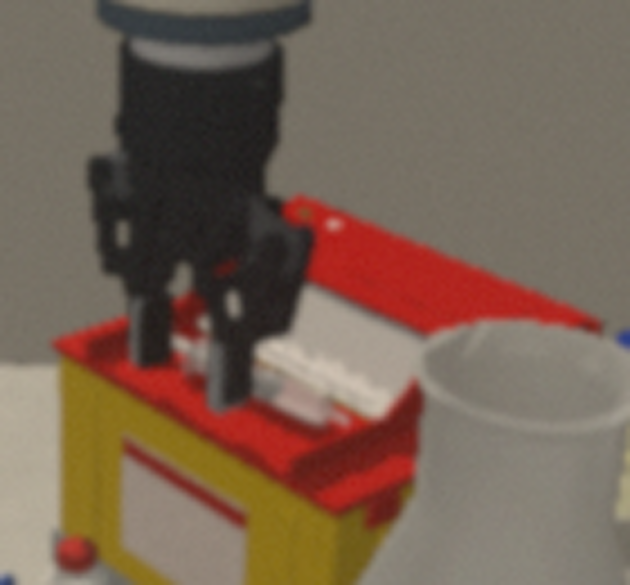

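Call:
{"fn": "step_arm", "kwargs": {"series": [[50,0,0.04,0.25,0,0,0],[50,0,0.04,0.45,0,0,0],[50,0,0.04,0.45,0,0,0]]}}

```text
t: 5.38
tool_pos: [0.4922, 0.2579, 0.3153]
tool_rot: [-3.141, 0.001, 0.638]
force: [1.0, -0.7, -0.6]
finger_gap: 0.0498
```

```bash
python3 - <<'E'
from h import *
for n,(x0,y0,x1,y1) in(("side",(270,160,350,220)),):
    c=cam(n); cv2.imwrite(f"pics/{n}7.png",cv2.resize(c["image"][y0:y1,x0:x1,::-1],None,fx=8,fy=8,interpolation=cv2.INTER_CUBIC))
E
python3 st.py -82,0,147
```

```text
t 5.4333 gap 50.1 F [0.87 0.34 0.6 ] j [0.38 0.5  1.62 0.   1.02 1.31]
bin pos of tip [-83.7   0.  145.3] rot [-3.1414e+00  7.0000e-04  6.3800e-01] 0.1734
turn [-0.002  0.007  0.005]
-82,0,147 [0.494 0.259 0.317] shift [ 0.07  0.   -0.07]
```

View pics/side7.png

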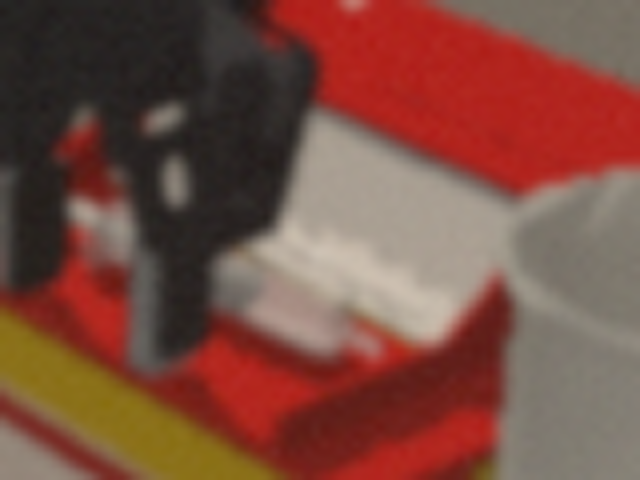

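Call:
{"fn": "step_arm", "kwargs": {"series": [[50,0.15,0,0,0,0,0],[50,0.3,0,0,0,0,0],[50,0.45,0,0,0,0,0],[50,0.6,0,0,0,0,0],[50,0.75,0,0,0,0,0]]}}

```text
t: 5.85
tool_pos: [0.5078, 0.2695, 0.3161]
tool_rot: [3.142, -0.0, 0.638]
force: [0.1, -0.1, 0.4]
finger_gap: 0.0503
```

Call:
{"fn": "step_arm", "kwargs": {"series": [[50,0.12,0,0,0,0,0],[50,0.24,0,0,0,0,0],[50,0.36,0,0,0,0,0],[50,0.48,0,0,0,0,0],[50,0.6,0,0,0,0,0]]}}

```text
t: 6.27
tool_pos: [0.5196, 0.2782, 0.316]
tool_rot: [-3.142, 0.0, 0.638]
force: [-1.1, 0.6, -0.1]
finger_gap: 0.05
```

```bash
python3 - <<'E'
from h import *
for n,(x0,y0,x1,y1) in(("side",(270,130,370,220)),("top",(160,70,300,200))):
    c=cam(n); cv2.imwrite(f"pics/{n}8.png",cv2.resize(c["image"][y0:y1,x0:x1,::-1],None,fx=6 if n=="side" else 4,fy=6 if n=="side" else 4,interpolation=cv2.INTER_CUBIC))
E
python3 st.py 1,0,147
```

```text
t 6.3667 gap 50.1 F [ 0.25  0.35 -0.72] j [0.39 0.54 1.54 0.   1.06 1.32]
bin pos of tip [-49.4  -0.  145.6] rot [ 3.1415e+00 -3.0000e-04  6.3810e-01] 0.1734
turn [ 0.001 -0.003  0.005]
1,0,147 [0.56  0.308 0.317] shift [ 2.02  0.   -0.06]
```

View pics/side8.png

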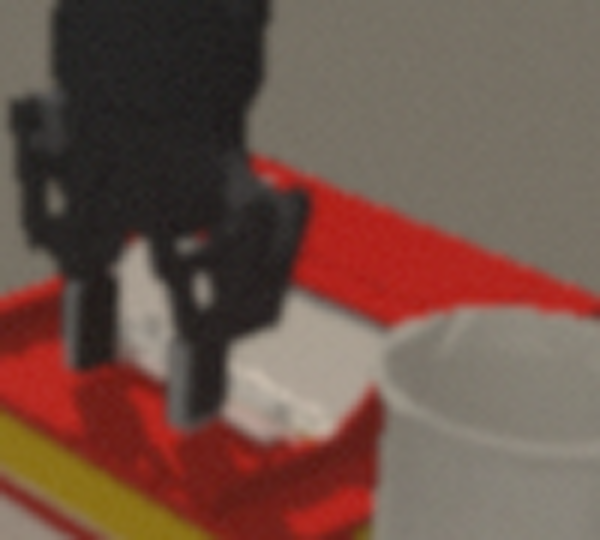

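View pics/top8.png

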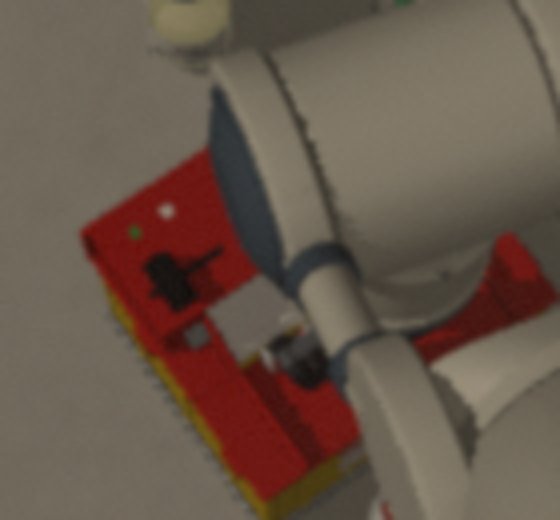

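Call:
{"fn": "step_arm", "kwargs": {"series": [[50,0.15,0,0,0,0,0],[50,0.3,0,0,0,0,0],[50,0.45,0,0,0,0,0],[50,0.6,0,0,0,0,0],[50,0.7,0,0,0,0,0]]}}

```text
t: 6.78
tool_pos: [0.5339, 0.2888, 0.316]
tool_rot: [3.142, -0.0, 0.638]
force: [-0.3, 0.4, 0.3]
finger_gap: 0.05
```

Call:
{"fn": "step_arm", "kwargs": {"series": [[50,0.15,0,0,0,0,0],[50,0.3,0,0,0,0,0],[50,0.45,0,0,0,0,0],[50,0.6,0,0,0,0,0],[50,0.7,0,0,0,0,0]]}}

```text
t: 7.2
tool_pos: [0.5479, 0.2992, 0.316]
tool_rot: [3.142, -0.0, 0.638]
force: [0.3, 0.1, 0.1]
finger_gap: 0.0503
```

```bash
python3 - <<'E'
from h import *
for n,(x0,y0,x1,y1) in(("side",(270,130,370,220)),("top",(160,70,300,200))):
    c=cam(n); cv2.imwrite(f"pics/{n}9.png",cv2.resize(c["image"][y0:y1,x0:x1,::-1],None,fx=6 if n=="side" else 4,fy=6 if n=="side" else 4,interpolation=cv2.INTER_CUBIC))
E
python3 st.py 1,0,147
```

```text
t 7.3 gap 50.2 F [ 0.37 -0.08  0.24] j [ 0.4   0.58  1.45 -0.    1.11  1.34]
bin pos of tip [-14.5   0.  145.6] rot [ 3.1415e+00 -2.0000e-04  6.3820e-01] 0.1734
turn [ 0.001 -0.002  0.006]
1,0,147 [0.56  0.308 0.317] shift [ 0.62  0.   -0.06]
```

View pics/side9.png

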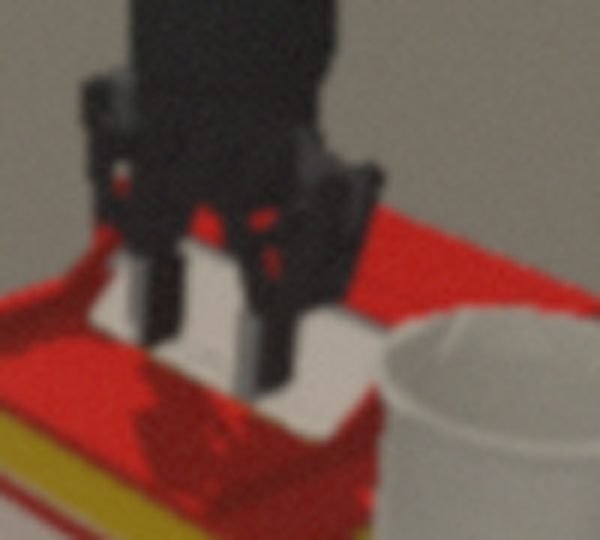

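View pics/top9.png

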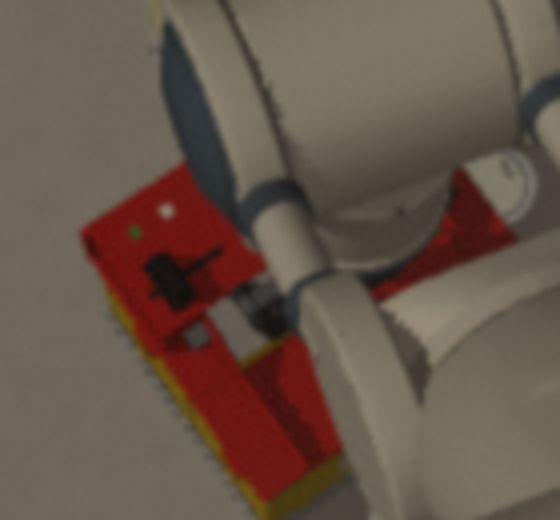

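Call:
{"fn": "step_arm", "kwargs": {"series": [[50,0.12,0,0,0,0,0],[50,0.24,0,0,0,0,0],[50,0.36,0,0,0,0,0],[50,0.46,0,0,0,0,0],[50,0.52,0,0,0,0,0]]}}

```text
t: 7.72
tool_pos: [0.5582, 0.3069, 0.316]
tool_rot: [3.142, -0.0, 0.638]
force: [-0.9, 0.8, -0.6]
finger_gap: 0.0503
```

Call:
{"fn": "step_arm", "kwargs": {"series": [[50,0,0,0,0,0,0],[50,0,0,0,0,0,0],[50,0,0,0,0,0,0]]}}

```text
t: 7.97
tool_pos: [0.5579, 0.3066, 0.316]
tool_rot: [-3.142, 0.0, 0.638]
force: [0.8, -0.7, 0.0]
finger_gap: 0.0501
```

```bash
python3 st.py 1,0,147
```

```text
t 7.9667 gap 50.1 F [ 0.79 -0.65  0.  ] j [ 0.41  0.6   1.41 -0.    1.13  1.34]
bin pos of tip [-2.000e+00  1.000e-01  1.456e+02] rot [-3.1416e+00  1.0000e-04  6.3810e-01] 0.1734
turn [-0.     0.001  0.005]
1,0,147 [0.56  0.308 0.317] shift [ 0.12  0.   -0.06]
```

Call:
{"fn": "step_arm", "kwargs": {"series": [[50,0.08,0,0,0,0,0],[50,0.16,0,0,0,0,0],[50,0.16,0,0,0,0,0]]}}

```text
t: 8.22
tool_pos: [0.5615, 0.3092, 0.3161]
tool_rot: [3.142, -0.0, 0.638]
force: [0.2, -1.1, 0.2]
finger_gap: 0.0496
```

Call:
{"fn": "step_arm", "kwargs": {"series": [[50,-0.3,0,0,0,0,0],[50,-0.7,0,0,0,0,0],[50,-1.2,0,0,0,0,0],[50,-1.8,0,0,0,0,0],[50,-2.4,0,0,0,0,0]]}}

```text
t: 8.63
tool_pos: [0.512, 0.2727, 0.3159]
tool_rot: [-3.142, 0.0, 0.638]
force: [0.9, -0.4, -0.2]
finger_gap: 0.0501
```

```bash
python3 - <<'E'
from h import *
for n,(x0,y0,x1,y1) in(("side",(250,130,370,220)),("top",(160,70,300,200))):
    c=cam(n); cv2.imwrite(f"pics/{n}10.png",cv2.resize(c["image"][y0:y1,x0:x1,::-1],None,fx=6 if n=="side" else 4,fy=6 if n=="side" else 4,interpolation=cv2.INTER_CUBIC))
E
python3 st.py -62,62,215
```

```text
t 8.7333 gap 50.1 F [ 0.56  0.24 -0.46] j [ 0.39  0.53  1.56 -0.    1.05  1.32]
bin pos of tip [-60.1   0.2 145.6] rot [-3.1412e+00  1.9000e-03  6.3780e-01] 0.1734
turn [-0.004  0.018  0.003]
-62,62,215 [0.473 0.321 0.385] shift [-0.08 -2.47 -2.78]
```

View pics/side10.png

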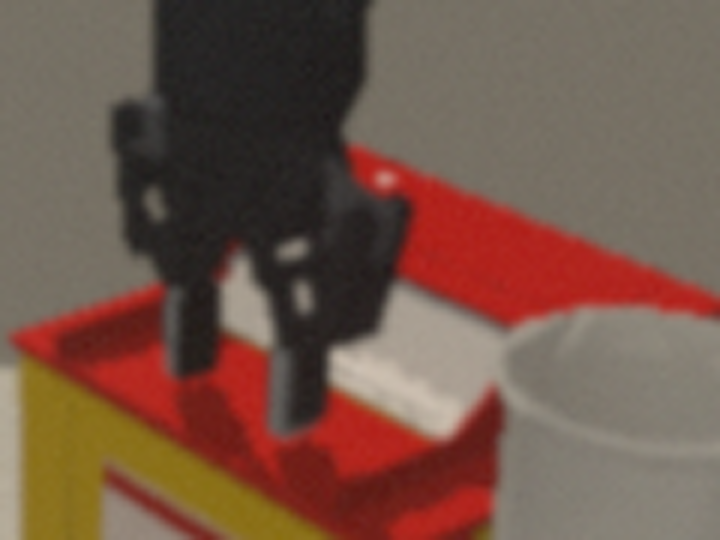

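View pics/top10.png

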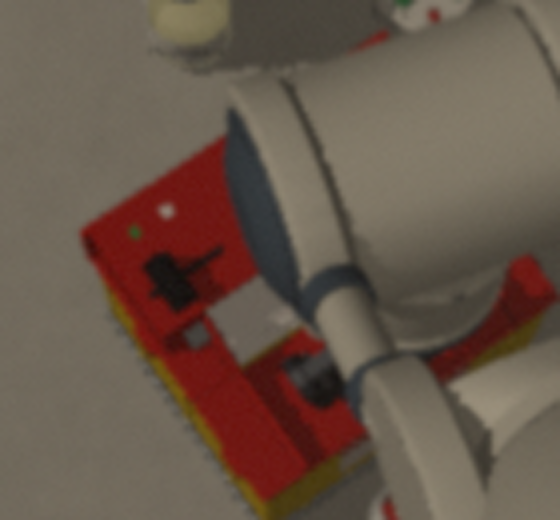

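Call:
{"fn": "step_arm", "kwargs": {"series": [[50,0,0,-1.5,0,0,0],[50,0,0,-3.0,0,0,0],[50,0,-0.8,-4.0,0,0,0],[50,1.2,-2.0,-4.0,0,0,0],[50,2.4,-3.0,-4.0,0,0,0]]}}

```text
t: 9.15
tool_pos: [0.5162, 0.3702, 0.4188]
tool_rot: [3.141, -0.004, 0.636]
force: [0.6, 0.4, 0.5]
finger_gap: 0.0501
```

```bash
python3 - <<'E'
from h import *
for n,(x0,y0,x1,y1) in(("side",(250,130,370,220)),):
    c=cam(n); cv2.imwrite(f"pics/{n}11.png",cv2.resize(c["image"][y0:y1,x0:x1,::-1],None,fx=6 if n=="side" else 4,fy=6 if n=="side" else 4,interpolation=cv2.INTER_CUBIC))
E
python3 st.py 36,82,215 36,82,189
```

```text
t 9.2 gap 49.7 F [-5.57  3.07 -1.61] j [0.53 0.5  1.29 0.   1.34 1.47]
bin pos of tip [  7.   80.1 247. ] rot [-3.1401 -0.0054  0.6392] 0.1734
turn [-0.015 -0.052  0.016]
36,82,215 [0.54  0.395 0.385] shift [ 1.15 -0.07  1.28]
36,82,189 [0.54  0.395 0.359] shift [ 1.15 -0.07  2.32]
```

View pics/side11.png

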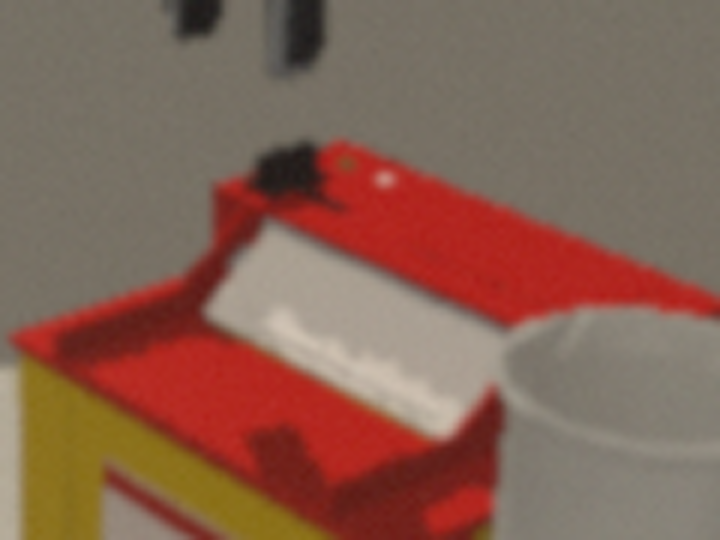

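Call:
{"fn": "step_arm", "kwargs": {"series": [[50,0.8,0,0.3,0,0,0],[50,1.2,-0.1,0.8,0,0,0],[50,1.2,-0.1,1.2,0,0,0],[50,1.2,-0.1,1.2,0,0,0]]}}

```text
t: 9.53
tool_pos: [0.5387, 0.389, 0.3834]
tool_rot: [-3.141, 0.004, 0.638]
force: [-0.9, -0.6, -0.7]
finger_gap: 0.0501
```

```bash
python3 st.py 36,82,189
```

```text
t 9.5333 gap 50.1 F [-0.94 -0.58 -0.74] j [0.54 0.57 1.26 0.   1.31 1.47]
bin pos of tip [ 31.7  77.7 213. ] rot [-3.1412  0.0037  0.6383] 0.1734
turn [-0.004  0.035  0.008]
36,82,189 [0.54  0.395 0.359] shift [ 0.18 -0.17  0.96]
```

Call:
{"fn": "step_arm", "kwargs": {"series": [[50,0.16,-0.18,0.2,0,0,0],[50,0.16,-0.18,0.6,0,0,0],[50,0.16,-0.18,0.95,0,0,0],[50,0.16,-0.18,0.95,0,0,0]]}}

```text
t: 9.87
tool_pos: [0.539, 0.3947, 0.3603]
tool_rot: [-3.141, 0.003, 0.638]
force: [0.2, -0.5, -0.6]
finger_gap: 0.0499
```

```bash
python3 st.py 36,40,189
```

```text
t 9.8667 gap 49.9 F [ 0.18 -0.54 -0.58] j [ 0.54  0.6   1.28 -0.    1.27  1.48]
bin pos of tip [ 35.3  82.  189.9] rot [-3.1414e+00  2.7000e-03  6.3800e-01] 0.1734
turn [-0.002  0.025  0.005]
36,40,189 [0.565 0.361 0.359] shift [0.03 1.68 0.04]
```

Call:
{"fn": "step_arm", "kwargs": {"series": [[50,0,0.4,0,0,0,0],[50,0,0.8,0,0,0,0],[50,0,1.1,0,0,0,0],[50,0,1.3,0,0,0,0],[50,0,1.5,0,0,0,0]]}}

```text
t: 10.28
tool_pos: [0.5626, 0.3642, 0.3626]
tool_rot: [-3.142, -0.001, 0.637]
force: [-1.3, 0.6, 0.8]
finger_gap: 0.0496
```

Call:
{"fn": "step_arm", "kwargs": {"series": [[50,0,0.1,0,0,0,0],[50,0,0.17,0,0,0,0],[50,0,0.22,0,0,0,0],[50,0,0.22,0,0,0,0]]}}

```text
t: 10.62
tool_pos: [0.565, 0.361, 0.3624]
tool_rot: [-3.14, -0.0, 0.638]
force: [-3.0, 3.4, 2.4]
finger_gap: 0.05
```

```bash
python3 st.py 36,40,189
```

```text
t 10.6167 gap 50.0 F [-3.01  3.43  2.41] j [0.48 0.6  1.27 0.   1.27 1.41]
bin pos of tip [ 36.2  39.5 192. ] rot [-3.1404e+00 -3.0000e-04  6.3820e-01] 0.1734
turn [-0.011 -0.003  0.007]
36,40,189 [0.565 0.361 0.359] shift [-0.01 -0.02  0.12]
```

Force rises right at the predicted stop (39.5). I'll press a little more, then retract and check.

Call:
{"fn": "step_arm", "kwargs": {"series": [[50,0,0.1,0,0,0,0],[50,0,0.1,0,0,0,0]]}}

```text
t: 10.78
tool_pos: [0.5655, 0.3603, 0.3624]
tool_rot: [-3.137, -0.0, 0.639]
force: [-10.2, 16.5, 3.9]
finger_gap: 0.0499
```

```bash
python3 st.py 36,52,189
```

```text
t 10.7833 gap 49.9 F [-10.16  16.46   3.92] j [0.48 0.6  1.27 0.   1.27 1.41]
bin pos of tip [ 36.2  38.6 192. ] rot [-3.1373e+00 -3.0000e-04  6.3900e-01] 0.1734
turn [-0.041 -0.003  0.014]
36,52,189 [0.557 0.371 0.359] shift [-0.01 -0.53  0.12]
```

Call:
{"fn": "step_arm", "kwargs": {"series": [[50,0,-0.3,0,0,0,0],[50,0,-0.6,0,0,0,0],[50,0,-0.6,-0.8,0,0,0],[50,0,-0.6,-2.2,0,0,0],[50,0,-0.6,-3.5,0,0,0]]}}

```text
t: 11.2
tool_pos: [0.5573, 0.371, 0.4503]
tool_rot: [3.141, 0.002, 0.639]
force: [-0.0, 0.0, -0.1]
finger_gap: 0.0498
```

Call:
{"fn": "step_arm", "kwargs": {"series": [[50,-1.5,0,-1,0,0,0],[50,-3,0,-1,0,0,0],[50,-4.5,0,-1,0,0,0],[50,-6,1,-1,0,0,0],[50,-7,2,-1,0,0,0]]}}

```text
t: 11.62
tool_pos: [0.4442, 0.2257, 0.475]
tool_rot: [3.141, 0.0, 0.641]
force: [1.3, -0.5, -0.1]
finger_gap: 0.0501
```

Call:
{"fn": "step_arm", "kwargs": {"series": [[50,-1.5,2,0,0,0,0],[50,-2,3,0,0,0,0],[50,-2,4,0,0,0,0],[50,-2,4,0,0,0,0],[50,-2,4,0,0,0,0]]}}

```text
t: 12.03
tool_pos: [0.4668, 0.1151, 0.4749]
tool_rot: [3.141, -0.0, 0.635]
force: [0.1, 0.6, 0.0]
finger_gap: 0.0501
```

```bash
python3 - <<'E'
from h import *
for n,(x0,y0,x1,y1) in(("side",(230,130,370,250)),("top",(160,70,310,215))):
    c=cam(n); cv2.imwrite(f"pics/{n}12.png",cv2.resize(c["image"][y0:y1,x0:x1,::-1],None,fx=4,fy=4,interpolation=cv2.INTER_CUBIC))
E
python3 st.py -62,62,215
```

```text
t 12.1333 gap 49.8 F [ 1.14  0.36 -0.35] j [0.12 0.22 1.58 0.   1.34 1.05]
bin pos of tip [-188.7  -98.1  304.3] rot [-3.1414  0.      0.638 ] 0.1734
turn [-0.002  0.     0.005]
-62,62,215 [0.473 0.321 0.385] shift [ 5.07 -6.4   3.57]
```

View pics/side12.png

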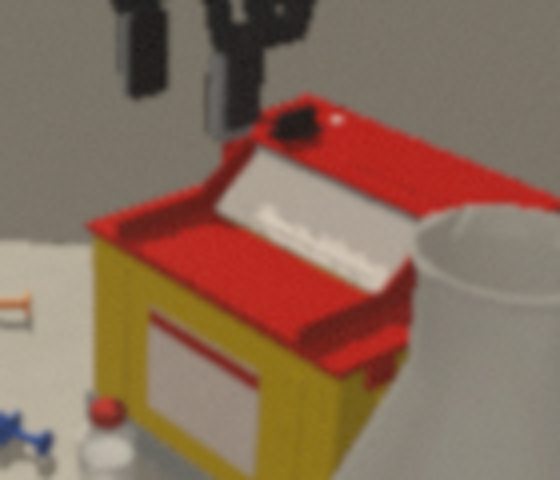

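View pics/top12.png

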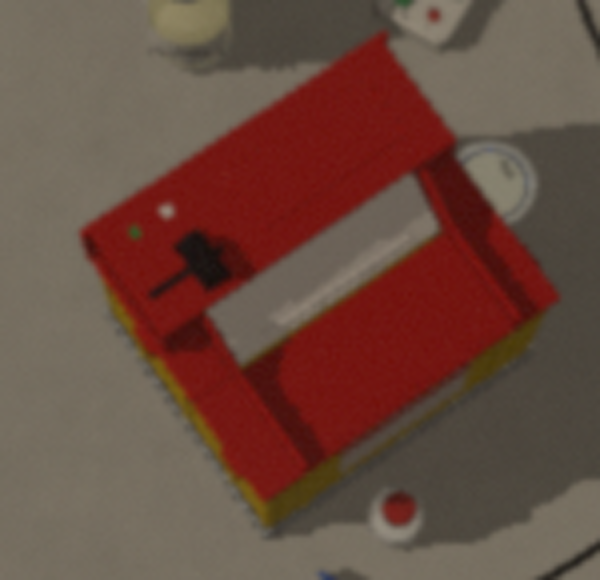

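```bash
python3 -c "
from plant import manip
print(manip.job_done())"
```

```text
the job is handed in; nothing more can be done
None
```

The syringe is off the ledge and in the bin, the flap is shut and the bin is locked again. I handed the job in at about 12 s of the 43 s allowed; handing in reports no verdict.

I slid the catch out to its stop with one finger and pushed the syringe along the ledge under the flap with both fingertips. Then I took the fingers away and slid the catch back to its stop. Nothing was pinched or lifted, and force at the wrist stayed under about 20 N, highest against the catch's end stops.

**Last checks in the pictures:**
- The ledge is empty and the flap hangs shut.
- The catch is at its starting position, to within about 1 pixel (2 mm).
- The dish and the bottle look unmoved, and the arm is well clear of the bin.

**What was less certain:**
- I could not see the syringe inside the closed bin. That it dropped in follows from the empty ledge and the shut flap.
- The side camera disagreed with my fitted bin position and fingertip height by a few millimetres. The catch reached both stops within 1 mm of where the fit put them.

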